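Count five bearing balls into the parts bin on a rocking counting board

ROBOT

A 7-joint arm with a two-finger parallel gripper is mounted at the origin on a cart in front of the work surface, level with it; the furniture and walls round the work are solid. World frame = base frame: x ahead of the robot, y to its left, z up, the work surface at z = 0. Lengths are in mm, angles in rad, forces in N, time in s.
With the tool pointing down it reaches from about 400 to 875 mm from the base axis. Payload 6.5 kg.
Tool frame: the origin (TCP) lies midway between the tips of the shut fingers; the grasp point (between the pads) lies 19 mm behind it; z points along the fingers, y is the line along which they close (so a half turn about z gives the same grasp; the last joint's range is limited). The gripper opens to 85 mm and grips with 20 to 120 N. Pads are 22 mm wide; open, the fingers measure 114 mm over their backs; the gripper's body (76 mm by 85 mm) begins 54 mm behind the grasp point. The pads swing forward as they close: fully open they stand 13 mm farther back than shut.
Start: joints at [1.15, 0.536, -0.004, 1.538, 0.003, 1.067, -0.071], TCP at [225.807, -609.509, 231.29] pointing down, gripper open.
Joint ranges: [-2.7, 2.7], [-0.37, 2.16], [-1.27, 1.26], [0.24, 2.4], [-1.31, 4.45], [0.19, 1.91], [-2.76, 2.76]. Speed limits (rad/s): [2.39, 2.39, 3.14, 3.14, 3.14, 3.14, 3.14].

INTERFACE

Orientations are given as a unit quaternion [w, x, y, z].
In Python, from cell import r gives the robot as it stands.
- The arm moves only by the tool apply_moves, never from a script. Its argument "steps" is a list of rows, each a list of 7 numbers: the shift along the world's x, y, z in units of 25 mm (1.0 is 25 mm), then the turn, a rotation vector about the world's x, y, z in degrees, then the opening in per cent of the stroke, from 0 (shut) to 100 (fully open). In form: [[dx, dy, dz, wx, wy, wz, fingers], ...]. A call has 1 to 5 rows; each row is the pose to reach, as a shift and turn from the pose commanded when the call began; what a row does not reach only later rows make up. A row lasts 1/12 s, in which the tool goes at most 41.7 mm and 7.16 degrees, less where a joint would pass 70% of its speed; a pose out of reach is approached as far as the arm can. A call with a gripper value outside its range is refused whole. The fingers move at their own pace and stop on an object; "grip_force" is the grip in N (left out, the last holds). Time passes only in rows, so rows that repeat a pose let the fingers close. It gives the time, the measured TCP pose, the force, the opening and the grip force at its end, in the units of the state.
- r.read_state(): the state, without advancing time (a new reading comes with each control period).
- r.grab_frame(name): name is "side" or "top" or "wrist"; returns a dict with "color" (384x512x3 uint8, blue, green, red), "depth" (384x512 float32, mm along the optical axis (not along the pixel's ray), 0 where there is no reading), "fov_y" (degrees; the focal length in pixels is half the picture's height over the tangent of half this angle, whatever the lens; pixels are square), "cx", "cy" (the principal point, pixels), "k1" (the pictures are not rectified: a ray, as slopes to the right and down, at radius r is drawn at 1 + k1 r^2 times it, then the intrinsics apply), "world_from_camera" (4x4, takes a point from camera to world coordinates); the wrist camera has in their place "mount" (4x4, takes a point from camera to tool coordinates, whose origin is the TCP and whose axes are the flange's). Camera axes: x right, y up, looking along -z (the intrinsics and any distortion apply to the point x, -y, -z); pixel columns grow to the right and rows downward; lengths in mm; the calibration is good to about 2 mm. A picture is of the moment at which its call begins: read the wrist's pose just before it.
- r.finish_job(): hands the job in; it is judged then, once.
The state is a dict: "clock": time; "joints": joint angles; "qd": joint speeds; "joint_efforts": joint torques, N m; "position": TCP position; "ee_rot": TCP orientation; "force": force on the tool from outside, world axes, zero at the start; "wrist_torque": the same for the moment, N m; "width": finger opening in mm; "finger_force": force on a finger pad.
Only numpy, scipy, OpenCV 4.12 (cv2) and the standard library are available. Lean on these libraries where they do the work, as an engineer would, in place of code of your own. Each camera call takes 0.05 s, during which the arm holds its last target. There are 200 camera calls.

TASK

Count one bearing set of five steel balls with the rocking counting board: gently tip it away from you by its black handle so that balls run out of the channel and fill all five pockets (slowly; rock it again if one stays empty), then tip it back down to its rest so that the three left over return to the channel. Then pull the red knob's slide out to let the five drop into the yellow bin underneath, and push the slide home again. Do not slam the board, and leave the other things on the bench where they are.

Things in the scene. Friction and masses are not known exactly. Their poses are not given: they have to be found in the camera images.
- stand: Grey base plate (200 x 156 x 10 mm) bolted to the bench, with two aluminium cheeks that carry the rocking board. Origin: centre of the plate's underside, on the bench; x points along the board from the handle end (near the robot) to the far end, y to the left of that along the pivot, z up. It stands at a different place and yaw each time.
- tray (a joint): Tilt of the counting board about the pivot, rad: 0 = on its rest, the handle end low by 0.20 rad (where it starts); 0.20 = level; 0.46 = far stop, the far end low by 0.26 rad. It grows as the handle is lifted. The pivot is stiff (0.35 N m) and stays where it is left; lifting at the handle takes about 4 N.
- board (a point): The counting board's frame: origin on the pivot axis midway across, 110 mm above the bench; x to the far end, y along the pivot, z out of the board's face; tilts with it. White face 10 mm above the origin (x -50 to +66 mm); aluminium walls all round, inside x -98 to +66 and y +-42 mm, rims 32 mm above the origin, outside y +-48 mm.
- channel (a point): Middle of the channel's floor: the bare aluminium floor at the handle end of the board (board frame x -98 to -50 mm). It falls a further 0.1 rad towards the handle, so balls leave it only when the far end is low by more than about 0.1 rad (joint tray above 0.30), and roll back into it when the handle end is low.
- handle (a point): Middle of the black handle, a round bar 16 mm thick and 64 mm long that lies along the board's x and sticks out level with the board at the end near the robot, 149 mm from the pivot; clear all round. It starts about 92 mm above the bench.
- pocket_1 (a point): Centre of a ball lying in pocket 1 of 5 (board frame x -20, y -22, z +6 mm). Round pocket in the white face, 19.5 mm wide, 12 mm deep: the ball stands 4 mm proud.
- pocket_2 (a point): Centre of a ball lying in pocket 2 of 5 (board frame x -20, y +11, z +6 mm). Round pocket in the white face, 19.5 mm wide, 12 mm deep: the ball stands 4 mm proud.
- pocket_3 (a point): Centre of a ball lying in pocket 3 of 5 (board frame x +5, y +0, z +6 mm). Round pocket in the white face, 19.5 mm wide, 12 mm deep: the ball stands 4 mm proud.
- pocket_4 (a point): Centre of a ball lying in pocket 4 of 5 (board frame x +30, y -11, z +6 mm). Round pocket in the white face, 19.5 mm wide, 12 mm deep: the ball stands 4 mm proud.
- pocket_5 (a point): Centre of a ball lying in pocket 5 of 5 (board frame x +30, y +22, z +6 mm). Round pocket in the white face, 19.5 mm wide, 12 mm deep: the ball stands 4 mm proud.
- slide (a joint): Drop slide under the pockets, m: 0 = home, closed, the pockets have a floor (where it starts); 0.0175 = fully out against its stop, its windows lie under the pockets and the balls fall through. It moves along the board's +y; friction 2 N, it stays where it is left.
- knob (a point): Red round knob of the drop slide, 14 mm thick and 34 mm tall, standing on a 20 mm wide tab left of the board (board frame x -30, y +104 mm when home). The point lies on its axis, 24 mm above the tab and 10 mm below its top; the knob's axis is the board's z. Beside it: the board's wall, 49 mm from its face, and the stand's black pivot knob (28 mm across, 30 mm farther along x), 17 mm.
- bin: Yellow open-front parts bin, 155 x 106 x 66 mm, loose on the base plate under the board. Origin: centre of its underside; x towards its tall back wall; inside about 150 x 96 mm, front wall 28 mm high.
- ball_1: Steel bearing ball, 16 mm diameter, one of eight alike that start in the channel. Origin: its centre.
- ball_2: Steel bearing ball, 16 mm diameter, one of eight alike that start in the channel. Origin: its centre.
- ball_3: Steel bearing ball, 16 mm diameter, one of eight alike that start in the channel. Origin: its centre.
- ball_4: Steel bearing ball, 16 mm diameter, one of eight alike that start in the channel. Origin: its centre.
- ball_5: Steel bearing ball, 16 mm diameter, one of eight alike that start in the channel. Origin: its centre.
- ball_6: Steel bearing ball, 16 mm diameter, one of eight alike that start in the channel. Origin: its centre.
- ball_7: Steel bearing ball, 16 mm diameter, one of eight alike that start in the channel. Origin: its centre.
- ball_8: Steel bearing ball, 16 mm diameter, one of eight alike that start in the channel. Origin: its centre.
- glue: Bystander: white glue bottle with an orange tip, 36 mm wide, 104 mm tall, upright, origin under its centre.
- impeller_shaft_b: Bystander: grey impeller with shaft, 122 mm wide, 72 mm tall, origin under its centre.
There are look-alikes about, which are no part of the job. Of the things like the bin, leave any that is pink; of the rest the larger one is meant.

How it is judged (in metres and radians):
On the way, in this order (a step that is already met when the one before it is completed fails the run):
1. the board is back on its rest with a ball in each of the five pockets and the three left over in the channel (value of joint tray below 0.06 rad and distance between any of ball_1, ball_2, ball_3, ball_4, ball_5, ball_6, ball_7, ball_8 and pocket_1 below 0.006 m and distance between any of ball_1, ball_2, ball_3, ball_4, ball_5, ball_6, ball_7, ball_8 and pocket_2 below 0.006 m and distance between any of ball_1, ball_2, ball_3, ball_4, ball_5, ball_6, ball_7, ball_8 and pocket_3 below 0.006 m and distance between any of ball_1, ball_2, ball_3, ball_4, ball_5, ball_6, ball_7, ball_8 and pocket_4 below 0.006 m and distance between any of ball_1, ball_2, ball_3, ball_4, ball_5, ball_6, ball_7, ball_8 and pocket_5 below 0.006 m and ((distance between ball_1 and channel below 0.055 m and x of ball_1 in the frame of board below -0.046 m) or z of ball_1 in the frame of board below 0.009 m) and ((distance between ball_2 and channel below 0.055 m and x of ball_2 in the frame of board below -0.046 m) or z of ball_2 in the frame of board below 0.009 m) and ((distance between ball_3 and channel below 0.055 m and x of ball_3 in the frame of board below -0.046 m) or z of ball_3 in the frame of board below 0.009 m) and ((distance between ball_4 and channel below 0.055 m and x of ball_4 in the frame of board below -0.046 m) or z of ball_4 in the frame of board below 0.009 m) and ((distance between ball_5 and channel below 0.055 m and x of ball_5 in the frame of board below -0.046 m) or z of ball_5 in the frame of board below 0.009 m) and ((distance between ball_6 and channel below 0.055 m and x of ball_6 in the frame of board below -0.046 m) or z of ball_6 in the frame of board below 0.009 m) and ((distance between ball_7 and channel below 0.055 m and x of ball_7 in the frame of board below -0.046 m) or z of ball_7 in the frame of board below 0.009 m) and ((distance between ball_8 and channel below 0.055 m and x of ball_8 in the frame of board below -0.046 m) or z of ball_8 in the frame of board below 0.009 m)), for 0.2 s.
2. the slide is drawn and the balls have dropped out of the pockets into the bin, the others still in the channel (value of joint slide above 0.012 m and ((distance between ball_1 and channel below 0.055 m and x of ball_1 in the frame of board below -0.046 m) or (z of ball_1 in the frame of bin between 0 and 0.045 m and x of ball_1 in the frame of bin between -0.077 and 0.078 m and y of ball_1 in the frame of bin between -0.05 and 0.05 m)) and ((distance between ball_2 and channel below 0.055 m and x of ball_2 in the frame of board below -0.046 m) or (z of ball_2 in the frame of bin between 0 and 0.045 m and x of ball_2 in the frame of bin between -0.077 and 0.078 m and y of ball_2 in the frame of bin between -0.05 and 0.05 m)) and ((distance between ball_3 and channel below 0.055 m and x of ball_3 in the frame of board below -0.046 m) or (z of ball_3 in the frame of bin between 0 and 0.045 m and x of ball_3 in the frame of bin between -0.077 and 0.078 m and y of ball_3 in the frame of bin between -0.05 and 0.05 m)) and ((distance between ball_4 and channel below 0.055 m and x of ball_4 in the frame of board below -0.046 m) or (z of ball_4 in the frame of bin between 0 and 0.045 m and x of ball_4 in the frame of bin between -0.077 and 0.078 m and y of ball_4 in the frame of bin between -0.05 and 0.05 m)) and ((distance between ball_5 and channel below 0.055 m and x of ball_5 in the frame of board below -0.046 m) or (z of ball_5 in the frame of bin between 0 and 0.045 m and x of ball_5 in the frame of bin between -0.077 and 0.078 m and y of ball_5 in the frame of bin between -0.05 and 0.05 m)) and ((distance between ball_6 and channel below 0.055 m and x of ball_6 in the frame of board below -0.046 m) or (z of ball_6 in the frame of bin between 0 and 0.045 m and x of ball_6 in the frame of bin between -0.077 and 0.078 m and y of ball_6 in the frame of bin between -0.05 and 0.05 m)) and ((distance between ball_7 and channel below 0.055 m and x of ball_7 in the frame of board below -0.046 m) or (z of ball_7 in the frame of bin between 0 and 0.045 m and x of ball_7 in the frame of bin between -0.077 and 0.078 m and y of ball_7 in the frame of bin between -0.05 and 0.05 m)) and ((distance between ball_8 and channel below 0.055 m and x of ball_8 in the frame of board below -0.046 m) or (z of ball_8 in the frame of bin between 0 and 0.045 m and x of ball_8 in the frame of bin between -0.077 and 0.078 m and y of ball_8 in the frame of bin between -0.05 and 0.05 m))), for 0.1 s.
At the end, for the whole second after the job is handed in: Five balls lie in the yellow bin and the other three in the board's channel, none rolling faster than 0.1 m/s; the board is on its rest (within 0.06 rad), the slide is home (within 3 mm) and the bin stands upright (((distance between ball_1 and channel below 0.055 m and x of ball_1 in the frame of board below -0.046 m) or (z of ball_1 in the frame of bin between 0 and 0.045 m and x of ball_1 in the frame of bin between -0.077 and 0.078 m and y of ball_1 in the frame of bin between -0.05 and 0.05 m)) and ((distance between ball_2 and channel below 0.055 m and x of ball_2 in the frame of board below -0.046 m) or (z of ball_2 in the frame of bin between 0 and 0.045 m and x of ball_2 in the frame of bin between -0.077 and 0.078 m and y of ball_2 in the frame of bin between -0.05 and 0.05 m)) and ((distance between ball_3 and channel below 0.055 m and x of ball_3 in the frame of board below -0.046 m) or (z of ball_3 in the frame of bin between 0 and 0.045 m and x of ball_3 in the frame of bin between -0.077 and 0.078 m and y of ball_3 in the frame of bin between -0.05 and 0.05 m)) and ((distance between ball_4 and channel below 0.055 m and x of ball_4 in the frame of board below -0.046 m) or (z of ball_4 in the frame of bin between 0 and 0.045 m and x of ball_4 in the frame of bin between -0.077 and 0.078 m and y of ball_4 in the frame of bin between -0.05 and 0.05 m)) and ((distance between ball_5 and channel below 0.055 m and x of ball_5 in the frame of board below -0.046 m) or (z of ball_5 in the frame of bin between 0 and 0.045 m and x of ball_5 in the frame of bin between -0.077 and 0.078 m and y of ball_5 in the frame of bin between -0.05 and 0.05 m)) and ((distance between ball_6 and channel below 0.055 m and x of ball_6 in the frame of board below -0.046 m) or (z of ball_6 in the frame of bin between 0 and 0.045 m and x of ball_6 in the frame of bin between -0.077 and 0.078 m and y of ball_6 in the frame of bin between -0.05 and 0.05 m)) and ((distance between ball_7 and channel below 0.055 m and x of ball_7 in the frame of board below -0.046 m) or (z of ball_7 in the frame of bin between 0 and 0.045 m and x of ball_7 in the frame of bin between -0.077 and 0.078 m and y of ball_7 in the frame of bin between -0.05 and 0.05 m)) and ((distance between ball_8 and channel below 0.055 m and x of ball_8 in the frame of board below -0.046 m) or (z of ball_8 in the frame of bin between 0 and 0.045 m and x of ball_8 in the frame of bin between -0.077 and 0.078 m and y of ball_8 in the frame of bin between -0.05 and 0.05 m)) and (((height (world z) of each of ball_1, ball_2, ball_3 above 0.06 m and height (world z) of each of ball_4, ball_5, ball_6, ball_7, ball_8 below 0.06 m) or (height (world z) of each of ball_1, ball_2, ball_4 above 0.06 m and height (world z) of each of ball_3, ball_5, ball_6, ball_7, ball_8 below 0.06 m) or (height (world z) of each of ball_1, ball_2, ball_5 above 0.06 m and height (world z) of each of ball_3, ball_4, ball_6, ball_7, ball_8 below 0.06 m) or (height (world z) of each of ball_1, ball_2, ball_6 above 0.06 m and height (world z) of each of ball_3, ball_4, ball_5, ball_7, ball_8 below 0.06 m) or (height (world z) of each of ball_1, ball_2, ball_7 above 0.06 m and height (world z) of each of ball_3, ball_4, ball_5, ball_6, ball_8 below 0.06 m) or (height (world z) of each of ball_1, ball_2, ball_8 above 0.06 m and height (world z) of each of ball_3, ball_4, ball_5, ball_6, ball_7 below 0.06 m) or (height (world z) of each of ball_1, ball_3, ball_4 above 0.06 m and height (world z) of each of ball_2, ball_5, ball_6, ball_7, ball_8 below 0.06 m) or (height (world z) of each of ball_1, ball_3, ball_5 above 0.06 m and height (world z) of each of ball_2, ball_4, ball_6, ball_7, ball_8 below 0.06 m) or (height (world z) of each of ball_1, ball_3, ball_6 above 0.06 m and height (world z) of each of ball_2, ball_4, ball_5, ball_7, ball_8 below 0.06 m) or (height (world z) of each of ball_1, ball_3, ball_7 above 0.06 m and height (world z) of each of ball_2, ball_4, ball_5, ball_6, ball_8 below 0.06 m) or (height (world z) of each of ball_1, ball_3, ball_8 above 0.06 m and height (world z) of each of ball_2, ball_4, ball_5, ball_6, ball_7 below 0.06 m) or (height (world z) of each of ball_1, ball_4, ball_5 above 0.06 m and height (world z) of each of ball_2, ball_3, ball_6, ball_7, ball_8 below 0.06 m) or (height (world z) of each of ball_1, ball_4, ball_6 above 0.06 m and height (world z) of each of ball_2, ball_3, ball_5, ball_7, ball_8 below 0.06 m) or (height (world z) of each of ball_1, ball_4, ball_7 above 0.06 m and height (world z) of each of ball_2, ball_3, ball_5, ball_6, ball_8 below 0.06 m) or (height (world z) of each of ball_1, ball_4, ball_8 above 0.06 m and height (world z) of each of ball_2, ball_3, ball_5, ball_6, ball_7 below 0.06 m) or (height (world z) of each of ball_1, ball_5, ball_6 above 0.06 m and height (world z) of each of ball_2, ball_3, ball_4, ball_7, ball_8 below 0.06 m) or (height (world z) of each of ball_1, ball_5, ball_7 above 0.06 m and height (world z) of each of ball_2, ball_3, ball_4, ball_6, ball_8 below 0.06 m) or (height (world z) of each of ball_1, ball_5, ball_8 above 0.06 m and height (world z) of each of ball_2, ball_3, ball_4, ball_6, ball_7 below 0.06 m) or (height (world z) of each of ball_1, ball_6, ball_7 above 0.06 m and height (world z) of each of ball_2, ball_3, ball_4, ball_5, ball_8 below 0.06 m) or (height (world z) of each of ball_1, ball_6, ball_8 above 0.06 m and height (world z) of each of ball_2, ball_3, ball_4, ball_5, ball_7 below 0.06 m) or (height (world z) of each of ball_1, ball_7, ball_8 above 0.06 m and height (world z) of each of ball_2, ball_3, ball_4, ball_5, ball_6 below 0.06 m)) or ((height (world z) of each of ball_2, ball_3, ball_4 above 0.06 m and height (world z) of each of ball_1, ball_5, ball_6, ball_7, ball_8 below 0.06 m) or (height (world z) of each of ball_2, ball_3, ball_5 above 0.06 m and height (world z) of each of ball_1, ball_4, ball_6, ball_7, ball_8 below 0.06 m) or (height (world z) of each of ball_2, ball_3, ball_6 above 0.06 m and height (world z) of each of ball_1, ball_4, ball_5, ball_7, ball_8 below 0.06 m) or (height (world z) of each of ball_2, ball_3, ball_7 above 0.06 m and height (world z) of each of ball_1, ball_4, ball_5, ball_6, ball_8 below 0.06 m) or (height (world z) of each of ball_2, ball_3, ball_8 above 0.06 m and height (world z) of each of ball_1, ball_4, ball_5, ball_6, ball_7 below 0.06 m) or (height (world z) of each of ball_2, ball_4, ball_5 above 0.06 m and height (world z) of each of ball_1, ball_3, ball_6, ball_7, ball_8 below 0.06 m) or (height (world z) of each of ball_2, ball_4, ball_6 above 0.06 m and height (world z) of each of ball_1, ball_3, ball_5, ball_7, ball_8 below 0.06 m) or (height (world z) of each of ball_2, ball_4, ball_7 above 0.06 m and height (world z) of each of ball_1, ball_3, ball_5, ball_6, ball_8 below 0.06 m) or (height (world z) of each of ball_2, ball_4, ball_8 above 0.06 m and height (world z) of each of ball_1, ball_3, ball_5, ball_6, ball_7 below 0.06 m) or (height (world z) of each of ball_2, ball_5, ball_6 above 0.06 m and height (world z) of each of ball_1, ball_3, ball_4, ball_7, ball_8 below 0.06 m) or (height (world z) of each of ball_2, ball_5, ball_7 above 0.06 m and height (world z) of each of ball_1, ball_3, ball_4, ball_6, ball_8 below 0.06 m) or (height (world z) of each of ball_2, ball_5, ball_8 above 0.06 m and height (world z) of each of ball_1, ball_3, ball_4, ball_6, ball_7 below 0.06 m) or (height (world z) of each of ball_2, ball_6, ball_7 above 0.06 m and height (world z) of each of ball_1, ball_3, ball_4, ball_5, ball_8 below 0.06 m) or (height (world z) of each of ball_2, ball_6, ball_8 above 0.06 m and height (world z) of each of ball_1, ball_3, ball_4, ball_5, ball_7 below 0.06 m) or (height (world z) of each of ball_2, ball_7, ball_8 above 0.06 m and height (world z) of each of ball_1, ball_3, ball_4, ball_5, ball_6 below 0.06 m)) or ((height (world z) of each of ball_3, ball_4, ball_5 above 0.06 m and height (world z) of each of ball_1, ball_2, ball_6, ball_7, ball_8 below 0.06 m) or (height (world z) of each of ball_3, ball_4, ball_6 above 0.06 m and height (world z) of each of ball_1, ball_2, ball_5, ball_7, ball_8 below 0.06 m) or (height (world z) of each of ball_3, ball_4, ball_7 above 0.06 m and height (world z) of each of ball_1, ball_2, ball_5, ball_6, ball_8 below 0.06 m) or (height (world z) of each of ball_3, ball_4, ball_8 above 0.06 m and height (world z) of each of ball_1, ball_2, ball_5, ball_6, ball_7 below 0.06 m) or (height (world z) of each of ball_3, ball_5, ball_6 above 0.06 m and height (world z) of each of ball_1, ball_2, ball_4, ball_7, ball_8 below 0.06 m) or (height (world z) of each of ball_3, ball_5, ball_7 above 0.06 m and height (world z) of each of ball_1, ball_2, ball_4, ball_6, ball_8 below 0.06 m) or (height (world z) of each of ball_3, ball_5, ball_8 above 0.06 m and height (world z) of each of ball_1, ball_2, ball_4, ball_6, ball_7 below 0.06 m) or (height (world z) of each of ball_3, ball_6, ball_7 above 0.06 m and height (world z) of each of ball_1, ball_2, ball_4, ball_5, ball_8 below 0.06 m) or (height (world z) of each of ball_3, ball_6, ball_8 above 0.06 m and height (world z) of each of ball_1, ball_2, ball_4, ball_5, ball_7 below 0.06 m) or (height (world z) of each of ball_3, ball_7, ball_8 above 0.06 m and height (world z) of each of ball_1, ball_2, ball_4, ball_5, ball_6 below 0.06 m)) or ((height (world z) of each of ball_4, ball_5, ball_6 above 0.06 m and height (world z) of each of ball_1, ball_2, ball_3, ball_7, ball_8 below 0.06 m) or (height (world z) of each of ball_4, ball_5, ball_7 above 0.06 m and height (world z) of each of ball_1, ball_2, ball_3, ball_6, ball_8 below 0.06 m) or (height (world z) of each of ball_4, ball_5, ball_8 above 0.06 m and height (world z) of each of ball_1, ball_2, ball_3, ball_6, ball_7 below 0.06 m) or (height (world z) of each of ball_4, ball_6, ball_7 above 0.06 m and height (world z) of each of ball_1, ball_2, ball_3, ball_5, ball_8 below 0.06 m) or (height (world z) of each of ball_4, ball_6, ball_8 above 0.06 m and height (world z) of each of ball_1, ball_2, ball_3, ball_5, ball_7 below 0.06 m) or (height (world z) of each of ball_4, ball_7, ball_8 above 0.06 m and height (world z) of each of ball_1, ball_2, ball_3, ball_5, ball_6 below 0.06 m)) or ((height (world z) of each of ball_5, ball_6, ball_7 above 0.06 m and height (world z) of each of ball_1, ball_2, ball_3, ball_4, ball_8 below 0.06 m) or (height (world z) of each of ball_5, ball_6, ball_8 above 0.06 m and height (world z) of each of ball_1, ball_2, ball_3, ball_4, ball_7 below 0.06 m) or (height (world z) of each of ball_5, ball_7, ball_8 above 0.06 m and height (world z) of each of ball_1, ball_2, ball_3, ball_4, ball_6 below 0.06 m)) or (height (world z) of each of ball_6, ball_7, ball_8 above 0.06 m and height (world z) of each of ball_1, ball_2, ball_3, ball_4, ball_5 below 0.06 m)) and value of joint tray below 0.06 rad and value of joint slide below 0.003 m and angle between bin's own z axis and vertical below 0.1 rad and linear speed of each of ball_1, ball_2, ball_3, ball_4, ball_5, ball_6, ball_7, ball_8 below 0.1 m/s); the robot touches nothing.
It fails at once if the board is slammed (faster than 2 rad/s, about 0.3 m/s at the handle) (velocity of joint tray above 2 rad/s or velocity of joint tray below -2 rad/s).
It fails at once if a bystander on the bench is shifted by more than 30 mm (distance of any of glue, impeller_shaft_b from where it was at the start of the episode above 0.03 m).
It also fails if it takes over 70 s, if anything falls off the work surface, if the arm or the gripper's body presses on something with over 40 N, if the wrist force passes 120 N, or if a joint passes its speed limit or range.

## Working session

There is one attempt and no reset: what is moved stays moved. The work goes in short steps, Python scripts to look and compute and a tool call to move; the robot and the scene stay as the last step left them, time stands still between calls to the robot, and variables do not carry over. Pictures are saved under pics/ and viewed, at most 13 in all, crops included, and the job is handed in when it is done.

Besides the shell and the picture viewer there is one more tool, called after ">>>" in YAML: its name, and indented under it one key for each argument. apply_moves: Moves the arm, as the interface text tells. Its arguments: {"type":"object","properties":{"steps":{"type":"array"},"grip_force":{"type":"number"}},"required":["steps"]}

```bash
ls; mkdir -p pics; cat > h.py <<'E'
import numpy as np, cv2
from cell import r
from scipy.spatial.transform import Rotation as R
def T_tool(s):
    q=s["ee_rot"]; T=np.eye(4); T[:3,:3]=R.from_quat([q[1],q[2],q[3],q[0]]).as_matrix(); T[:3,3]=s["position"]; return T
def grab(n):
    s=r.read_state(); f=r.grab_frame(n)
    f["T"]=np.array(f["world_from_camera"]) if n!="wrist" else T_tool(s)@np.array(f["mount"])
    f["f"]=f["color"].shape[0]/2/np.tan(np.radians(f["fov_y"])/2)
    f["s"]=s; return f
def rays(f,px):
    px=np.atleast_2d(np.asarray(px,float)); K=np.array([[f["f"],0,f["cx"]],[0,f["f"],f["cy"]],[0,0,1.]])
    u=cv2.undistortPoints(px.reshape(-1,1,2),K,np.array([f["k1"],0,0,0.])).reshape(-1,2)
    d=np.c_[u[:,0],-u[:,1],-np.ones(len(u))]
    return f["T"][:3,3],d@f["T"][:3,:3].T
def onz(f,px,z):
    o,d=rays(f,px); return o+d*((z-o[2])/d[:,2])[:,None]
def bydepth(f,px):
    px=np.atleast_2d(np.asarray(px,float)); o,d=rays(f,px)
    i=px.round().astype(int); return o+d*f["depth"][i[:,1],i[:,0]][:,None]
def proj(f,P):
    P=np.atleast_2d(P); c=(P-f["T"][:3,3])@f["T"][:3,:3]; x=c[:,0]/-c[:,2]; y=-c[:,1]/-c[:,2]
    k=1+f["k1"]*(x*x+y*y); return np.c_[f["cx"]+f["f"]*x*k,f["cy"]+f["f"]*y*k]
E
python3 - <<'E'
from h import *
a=grab("top");b=grab("side")
for n,f in(("top",a),("side",b)):
    cv2.imwrite(f"pics/{n}0.png",f["color"]); print(n,f["T"].round(3).tolist(),f["f"],f["k1"],f["cx"],f["cy"])
print(r.read_state())
E
```

```text
pics
top [[0.014, 0.993, -0.117, 364.901], [-1.0, 0.013, -0.011, -35.283], [-0.01, 0.117, 0.993, 1077.739], [0.0, 0.0, 0.0, 1.0]] 407.31145741481964 -0.02407362143316165 254.1857081425336 195.0385964181986
side [[-0.906, 0.194, -0.375, 68.474], [-0.422, -0.432, 0.797, 826.665], [-0.007, 0.881, 0.474, 611.913], [0.0, 0.0, 0.0, 1.0]] 363.45602426362296 -0.09901738939560235 246.686455960096 191.75827076773564
{'clock': 0.1, 'joints': array([ 1.14978739,  0.53710286, -0.00439575,  1.53877713,  0.00258001,
        1.06732427, -0.07120825]), 'qd': array([ 7.70026675e-05, -2.30654317e-03,  1.58455545e-04, -3.75259811e-03,
        5.11617790e-04,  7.38168690e-04, -2.85387511e-04]), 'joint_efforts': array([ 2.59298104e-03, -5.84560275e+01,  1.05186503e+00, -2.59770370e+01,
        1.26679701e-02,  4.66372629e-03,  2.27113321e-05]), 'position': array([ 225.58216299, -608.98121755,  230.49194352]), 'ee_rot': array([-7.77215636e-04,  9.84303241e-01,  1.76483669e-01, -2.01845093e-04]), 'force': array([-0.80448024, -0.12935617,  1.16119839]), 'wrist_torque': array([ 0.01926215,  0.0595452 , -0.01691044]), 'finger_force': 0.0, 'width': 85.12042044361388}
```

View pics/top0.png

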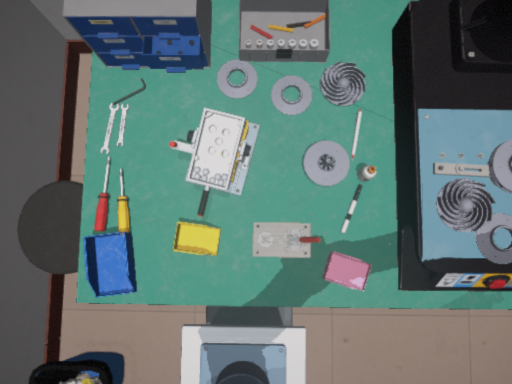

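View pics/side0.png

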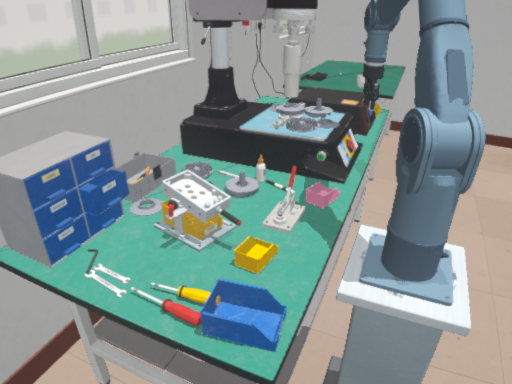

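Top view: the board's white face is at (218,150), its black handle at (204,200) and its red slide knob at (172,144). The meant yellow bin is under the board at about (237,165).

Possible mix-ups:
- **Handle:** the bar (204,200) or the black pens (352,208).
- **Knob:** (172,144) or the red clamp lever (310,240).
- **Bin:** the larger yellow one under the board, the small yellow one (197,238), the pink one (347,271) or the blue one (110,263).

I choose the handle at (204,200), the knob at (172,144) and the bin under the board. I'll check this in a close crop.

```bash
python3 - <<'E'
from h import *
f=grab("top"); c=f["color"]; 
cr=c[95:225,155:275]; cv2.imwrite("pics/crop1.png",cv2.resize(cr,None,fx=4.5,fy=4.5,interpolation=cv2.INTER_CUBIC))
hsv=cv2.cvtColor(c,cv2.COLOR_BGR2HSV)
def comps(m,name):
    m=m.astype(np.uint8); m[:95]=0;m[225:]=0;m[:,:155]=0;m[:,275:]=0
    n,l,s,ce=cv2.connectedComponentsWithStats(m)
    for i in range(1,n):
        if s[i,4]>12:
            ys,xs=np.where(l==i); P=bydepth(f,np.c_[xs,ys]); k=f["depth"][ys,xs]>0
            print(name,ce[i].round(1),s[i],"med",np.median(P[k],0).round(1),"zr",np.percentile(P[k,2],[5,50,95]).round(1))
comps(hsv[...,2]<60,"dark")
comps(((hsv[...,0]<8)|(hsv[...,0]>172))&(hsv[...,1]>130)&(hsv[...,2]>70),"red")
comps((abs(hsv[...,0].astype(int)-25)<6)&(hsv[...,1]>130)&(hsv[...,2]>90),"yel")
comps((hsv[...,1]<40)&(hsv[...,2]>150),"white")
E
```

```text
red [172.  143.7] [170 142   5   4  18] med [595.4 172.1 135.8] zr [132.9 135.8 137.9]
yel [245.  130.8] [242 122   6  18  42] med [648.8   1.8  75.5] zr [10.6 75.5 77.8]
yel [184.5 223.4] [177 222  19   3  36] med [411.8 155.4  44.1] zr [-2.  44.1 48.1]
white [236.5  95.8] [227  95  20   3  50] med [764.5  29.4   2.6] zr [-0.5  2.6  6.1]
white [273.1  98.7] [271  95   4  10  26] med [758.3 -70.6   2.6] zr [0.3 2.6 5.5]
white [218.9 150.9] [ 170  108   90   87 4182] med [588.4  62.9 114.1] zr [  8.1 114.1 146.1]
white [264. 223.] [254 222  21   3  63] med [416.9 -49.8  10.1] zr [-2.2 10.1 14.1]
```

View pics/crop1.png

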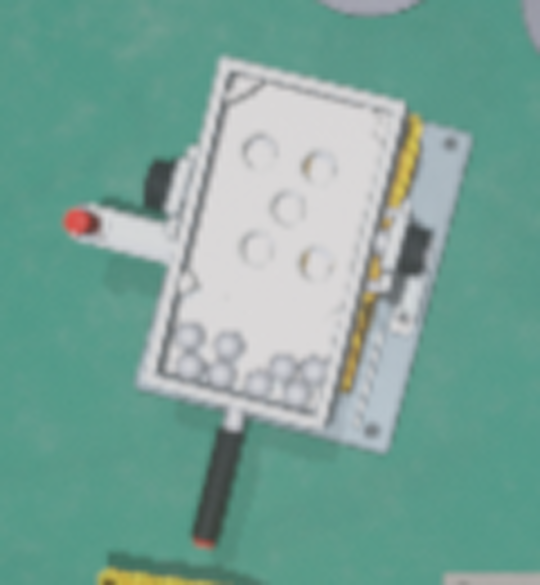

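The crop confirms the choice: handle (203,203), knob (172,144), eight balls in the channel at the near end, yellow bin under the board and white pockets. Next I fit the stand's position and yaw from these pixels.

```bash
cat > fit.py <<'E'
from h import *
from scipy.optimize import least_squares
def board(x,y,yaw,tray):  # 4x4 board->world
    T=np.eye(4); T[:3,:3]=(R.from_euler('z',yaw)*R.from_euler('y',tray-0.2)).as_matrix(); T[:3,3]=[x,y,110]; return T
def B(T,p): p=np.atleast_2d(p); return p@T[:3,:3].T+T[:3,3]
E
python3 - <<'E'
from fit import *
f=grab("top")
b=np.array([[72,48,32],[72,-48,32],[-104,-48,32],[-181,0,12],[-117,0,12],[-30,104,33],[-20,-22,10],[-20,11,10],[5,0,10],[30,-11,10],[30,22,10]],float)
px=np.array([[222,57],[408,102],[325,430],[204,545],[232,430],[78,220],[318,262],[257,248],[288,208],[320,166],[261,152]])/4.5+[155-.4,95-.4]
e=lambda p:(proj(f,B(board(*p,0),b))-px).ravel()
s=least_squares(e,[590,60,-0.2],loss='soft_l1'); print(s.x.round(3)); print(e(s.x).reshape(-1,2).round(1).tolist())
T=board(*s.x,0); print("handle",B(T,[[-149,0,12],[-181,0,12],[-117,0,12]]).round(1),"knob",B(T,[[-30,104,23]]).round(1))
sd=grab("side"); print("side px",proj(sd,B(T,[[-149,0,12],[-30,104,33],[5,0,10]])).round(1))
E
```

```text
[ 6.04852e+02  6.33900e+01 -2.45000e-01]
[[0.8, 0.1], [-1.1, 0.1], [-1.0, -0.0], [0.4, -0.7], [0.4, -0.4], [-0.3, 0.3], [-0.1, 0.3], [0.2, 0.0], [0.3, -0.1], [0.1, 0.3], [-0.0, -0.0]]
handle [[460.9  99.4  92.2]
 [430.4 107.   85.8]
 [491.3  91.8  98.5]] knob [[597.1 172.5 126.6]]
side px [[230.1 216.9]
 [170.9 204.9]
 [190.3 191. ]]
```

```bash
cat >> fit.py <<'E'
X=(604.85,63.39,-0.245)
def tool(tray,p,lift=0,flip=False):  # TCP pose with grasp point at board point p, tool z = -board z, tool y along -/+ board y
    T=board(*X,tray); G=np.eye(4); G[:3,:3]=T[:3,:3]@np.diag([1,-1,-1])
    if flip: G[:3,:3]=G[:3,:3]@np.diag([-1,-1,1])
    G[:3,3]=B(T,np.array(p,float)+[0,0,-19+lift])[0]; return G
def rel(A,C): # move units from A to C
    d=(C[:3,3]-A[:3,3])/25; w=np.degrees(R.from_matrix(C[:3,:3]@A[:3,:3].T).as_rotvec()); return np.r_[d,w].round(3).tolist()
E
python3 - <<'E'
from fit import *
s=r.read_state(); A=T_tool(s); A[:3,3]=[225.807,-609.509,231.29]
for fl in (0,1):
  C=tool(0,[-155,0,12],90,fl); print(rel(A,C),C[:3,3])
C=tool(0,[-155,0,12],90); D=tool(0,[-155,0,12],0); print("down",rel(C,D),D[:3,3])
for t in np.arange(0,.47,.04): print(round(t,2),rel(D,tool(t,[-155,0,12])))
E
```

```text
[8.627, 28.55, -2.83, 0.595, -11.622, -34.26] [441.47899669 104.23645454 160.55177969]
[8.627, 28.55, -2.83, -15.197, -0.895, 145.012] [441.47899669 104.23645454 160.55177969]
down [0.694, -0.173, -3.528, 0.0, 0.0, 0.0] [458.82528467  99.89948929  72.34578768]
0.0 [0.0, 0.0, 0.0, 0.0, 0.0, 0.0]
0.04 [-0.054, 0.013, 0.242, 0.556, 2.223, 0.0]
0.08 [-0.098, 0.025, 0.486, 1.112, 4.447, -0.0]
0.12 [-0.133, 0.033, 0.732, 1.668, 6.67, -0.0]
0.16 [-0.158, 0.04, 0.978, 2.224, 8.894, -0.0]
0.2 [-0.174, 0.043, 1.226, 2.779, 11.117, -0.0]
0.24 [-0.18, 0.045, 1.474, 3.335, 13.34, 0.0]
0.28 [-0.176, 0.044, 1.723, 3.891, 15.564, 0.0]
0.32 [-0.163, 0.041, 1.97, 4.447, 17.787, -0.0]
0.36 [-0.14, 0.035, 2.218, 5.003, 20.011, 0.0]
0.4 [-0.108, 0.027, 2.463, 5.559, 22.234, 0.0]
0.44 [-0.066, 0.017, 2.708, 6.115, 24.457, -0.0]
```

>>> apply_moves:
  steps:
    - [0.6,1.4,0,0,0,-2,100]
    - [1.2,2.8,0,0,0,-4,100]
    - [1.8,4.2,0,0,0,-6,100]
    - [2.4,5.6,0,0,0,-8,100]
    - [3.0,7.0,0,0,0,-10,100]
  grip_force: 50

```text
clock: 0.67
position: [301.2, -432.8, 231.2]
ee_rot: [0.0, 0.996, 0.089, 0.0]
force: [1.1, 0.5, 0.4]
width: 85.5
finger_force: 0.0
```

>>> apply_moves:
  steps:
    - [0.6,1.4,0,0,0,-2,100]
    - [1.2,2.8,0,0,0,-4,100]
    - [1.8,4.2,0,0,0,-6,100]
    - [2.4,5.6,0,0,0,-8,100]
    - [3.0,7.0,0,0,0,-10,100]

```text
clock: 1.08
position: [376.1, -257.8, 231.5]
ee_rot: [0.0, 1.0, 0.002, 0.0]
force: [0.5, 0.6, -1.6]
width: 85.5
finger_force: 0.0
```

```bash
python3 - <<'E'
from fit import *
s=r.read_state(); print(s["clock"],s["joints"].round(2),s["position"].round(1)); print(rel(T_tool(s),tool(0,[-155,0,12],90)))
E
```

```text
1.0833 [ 0.59  0.21 -0.1   2.03  0.03  0.91 -1.09] [ 376.1 -257.8  231.5]
[2.614, 14.482, -2.838, -1.359, -11.389, -14.204]
```

>>> apply_moves:
  steps:
    - [0.4,1.5,0,0,0,-2,100]
    - [0.8,3.0,0,0,0,-4,100]
    - [1.2,4.5,0,0,0,-6,100]
    - [1.6,6.0,0,0,0,-8,100]
    - [2.0,7.5,0,0,0,-10,100]

```text
clock: 1.5
position: [425.9, -70.2, 231.5]
ee_rot: [0.0, 0.996, -0.085, 0.0]
force: [0.5, 0.5, 0.6]
width: 85.5
finger_force: 0.0
```

>>> apply_moves:
  steps:
    - [0.1,1.4,0,0,-2,-1,100]
    - [0.2,2.8,0,0,-4,-2,100]
    - [0.3,4.2,-0.3,0,-6,-3,100]
    - [0.4,5.6,-0.6,0,-8,-4,100]
    - [0.6,7.0,-1.0,-1.3,-11.4,-4.2,100]

```text
clock: 1.92
position: [440.5, 98.2, 208.4]
ee_rot: [0.001, 0.988, -0.121, 0.096]
force: [0.4, -1.2, -1.0]
width: 85.3
finger_force: 0.0
```

```bash
python3 - <<'E'
from fit import *
s=r.read_state(); print(s["clock"],s["joints"].round(2),s["position"].round(1)); print(rel(T_tool(s),tool(0,[-155,0,12],0)))
f=grab("wrist"); cv2.imwrite("pics/w1.png",f["color"])
T=board(*X,0); print(proj(f,B(T,[[-181,0,12],[-149,0,12],[-117,0,12]])).round(0).tolist())
E
```

```text
1.9167 [-0.06  0.16 -0.36  2.19  0.26  0.66 -2.42] [440.5  98.2 208.4]
[0.733, 0.068, -5.441, -1.26, -0.213, -0.194]
[[251.0, 217.0], [251.0, 188.0], [251.0, 157.0]]
```

View pics/w1.png

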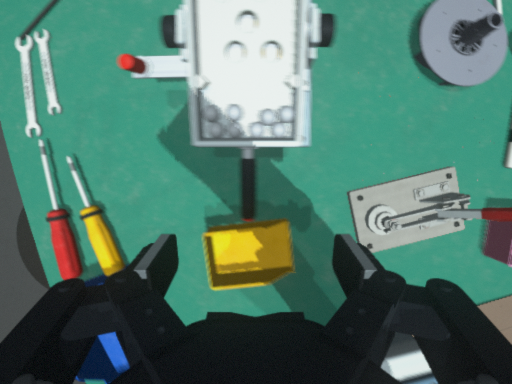

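The wrist view shows the handle at (248,185), centred between the fingers and matching the prediction of (251,188). The small yellow decoy bin is in front at (248,255), below fingertip height. I descend and grip.

>>> apply_moves:
  steps:
    - [0.15,0.02,-1.1,-0.3,-0.1,0,100]
    - [0.3,0.04,-2.2,-0.6,-0.1,-0.1,100]
    - [0.45,0.06,-3.3,-0.9,-0.2,-0.2,100]
    - [0.6,0.08,-4.4,-1.2,-0.2,-0.2,80]
    - [0.73,0.08,-5.4,-1.3,-0.2,-0.2,60]

```text
clock: 2.38
position: [458.4, 98.0, 71.6]
ee_rot: [0.014, 0.988, -0.121, 0.097]
force: [1.5, -0.3, -0.5]
width: 64.2
finger_force: 0.0
```

>>> apply_moves:
  steps:
    - [0,0,0,0,0,0,40]
    - [0,0,0,0,0,0,0]
    - [0,0,0,0,0,0,0]
    - [0,0,0,0,0,0,0]
    - [0,0,0,0,0,0,0]
  grip_force: 50

```text
clock: 2.8
position: [459.7, 100.8, 74.8]
ee_rot: [0.011, 0.988, -0.12, 0.099]
force: [-0.5, 6.0, -3.1]
width: 14.3
finger_force: 48.7
```

```bash
python3 - <<'E'
from fit import *
s=r.read_state(); print(s["clock"],s["joints"].round(2),s["position"].round(1),s["width"],s["force"].round(1),s["wrist_torque"].round(2)); print(rel(T_tool(s),tool(0,[-155,0,12],0)))
E
```

```text
2.8 [-0.27  0.44 -0.14  2.24  0.56  0.34 -2.73] [459.7 100.8  74.8] 14.25358965110982 [-0.5  6.  -3.1] [1.3  0.32 0.27]
[-0.036, -0.037, -0.097, -0.118, 0.015, -0.181]
```

Joint 7 is at -2.73, almost on its -2.76 limit. I'll let go, lift and take the grasp with a half turn for joint margin.

>>> apply_moves:
  steps:
    - [0,0,0,0,0,0,30]
    - [0,0,0,0,0,0,60]
    - [0,0,0,0,0,0,60]
    - [0,0,0,0,0,0,60]
    - [0,0,0,0,0,0,60]

```text
clock: 3.22
position: [458.5, 97.8, 73.3]
ee_rot: [0.014, 0.988, -0.121, 0.098]
force: [-0.0, -0.7, 0.9]
width: 51.6
finger_force: 0.0
```

>>> apply_moves:
  steps:
    - [-0.2,0.05,1,0,0,0,60]
    - [-0.4,0.1,2,0,0,0,60]
    - [-0.6,0.15,3,0,0,0,80]
    - [-0.75,0.18,3.8,0,0,0,100]
    - [-0.75,0.18,3.8,0,0,0,100]

```text
clock: 3.63
position: [441.1, 103.4, 171.4]
ee_rot: [0.012, 0.988, -0.121, 0.1]
force: [1.1, -0.1, 0.1]
width: 84.1
finger_force: 0.0
```

>>> apply_moves:
  steps:
    - [0,0,0,-1.35,0.34,6.86,100]
    - [0,0,0,-2.7,0.67,13.72,100]
    - [0,0,0,-4.05,1.0,20.6,100]
    - [0,0,0,-5.4,1.34,27.4,100]
    - [0,0,0,-6.75,1.7,34.3,100]

```text
clock: 4.05
position: [439.4, 102.4, 167.4]
ee_rot: [0.044, 0.978, 0.184, 0.089]
force: [-0.1, 0.3, -0.3]
width: 85.6
finger_force: 0.0
```

```bash
python3 - <<'E'
from fit import *
s=r.read_state(); print(s["clock"],s["joints"].round(2),s["position"].round(1),s["width"]); print(rel(T_tool(s),tool(0,[-155,0,12],0,True)))
E
```

```text
4.05 [-0.06  0.24 -0.4   2.22  0.41  0.59 -1.98] [439.4 102.4 167.4] 85.62405387027697
[0.779, -0.099, -3.803, -27.571, 7.232, 141.736]
```

>>> apply_moves:
  steps:
    - [0,0,0,-1.34,0.35,6.86,100]
    - [0,0,0,-2.7,0.7,13.72,100]
    - [0,0,0,-4.0,1.05,20.6,100]
    - [0,0,0,-5.35,1.4,27.4,100]
    - [0,0,0,-6.7,1.75,34.3,100]

```text
clock: 4.47
position: [439.4, 102.4, 167.4]
ee_rot: [0.069, 0.877, 0.47, 0.072]
force: [0.9, 0.2, 0.1]
width: 85.3
finger_force: 0.0
```

>>> apply_moves:
  steps:
    - [0,0,0,-1.34,0.35,6.86,100]
    - [0,0,0,-2.7,0.7,13.72,100]
    - [0,0,0,-4.0,1.05,20.6,100]
    - [0,0,0,-5.35,1.4,27.4,100]
    - [0,0,0,-6.7,1.75,34.3,100]

```text
clock: 4.88
position: [439.4, 102.4, 167.4]
ee_rot: [0.087, 0.695, 0.712, 0.049]
force: [-0.0, -0.3, -0.3]
width: 85.3
finger_force: 0.0
```

>>> apply_moves:
  steps:
    - [0,0,0,-1.34,0.35,6.86,100]
    - [0,0,0,-2.7,0.7,13.72,100]
    - [0,0,0,-4.0,1.05,20.6,100]
    - [0,0,0,-5.35,1.4,27.4,100]
    - [0,0,0,-6.7,1.75,34.3,100]

```text
clock: 5.3
position: [439.4, 102.4, 167.4]
ee_rot: [0.098, 0.449, 0.888, 0.021]
force: [0.6, 0.2, 0.2]
width: 85.2
finger_force: 0.0
```

>>> apply_moves:
  steps:
    - [0,0,0,-1.34,0.35,6.86,100]
    - [0,0,0,-2.7,0.7,13.72,100]
    - [0,0,0,-4.0,1.05,20.6,100]
    - [0,0,0,-5.35,1.4,27.4,100]
    - [0,0,0,-6.7,1.75,34.3,100]

```text
clock: 5.72
position: [439.4, 102.4, 167.4]
ee_rot: [0.1, 0.161, 0.982, -0.008]
force: [0.6, -0.2, 0.0]
width: 85.4
finger_force: 0.0
```

```bash
python3 - <<'E'
from fit import *
s=r.read_state(); print(s["clock"],s["joints"].round(2),s["position"].round(1),s["width"]); print(rel(T_tool(s),tool(0,[-155,0,12],0,True)))
E
```

```text
5.7167 [ 0.34  0.33 -0.87  2.2   0.65  0.67  0.26] [439.4 102.4 167.4] 85.35071246357612
[0.777, -0.1, -3.803, -0.857, 0.221, 4.53]
```

>>> apply_moves:
  steps:
    - [0,0,0,-0.86,0.22,4.5,100]
    - [0.2,0,-1.0,-0.86,0.22,4.5,100]
    - [0.4,-0.03,-2.0,-0.86,0.22,4.5,90]
    - [0.6,-0.05,-3.0,-0.86,0.22,4.5,75]
    - [0.77,-0.06,-3.8,-0.86,0.22,4.5,60]

```text
clock: 6.13
position: [458.3, 100.6, 70.8]
ee_rot: [0.099, 0.125, 0.987, -0.012]
force: [-0.3, 0.2, 0.2]
width: 54.3
finger_force: 0.0
```

>>> apply_moves:
  steps:
    - [0,0,0,0,0,0,40]
    - [0,0,0,0,0,0,0]
    - [0,0,0,0,0,0,0]
    - [0,0,0,0,0,0,0]
    - [0,0,0,0,0,0,0]
  grip_force: 40

```text
clock: 6.55
position: [458.8, 101.2, 73.7]
ee_rot: [0.1, 0.125, 0.987, -0.012]
force: [-3.0, 0.8, -0.3]
width: 14.2
finger_force: 39.2
```

```bash
python3 - <<'E'
from fit import *
s=r.read_state(); print(s["clock"],s["joints"].round(2),s["position"].round(1),s["width"],s["force"].round(1),s["wrist_torque"].round(2)); print(rel(T_tool(s),tool(0,[-155,0,12],0,True)))
E
```

```text
6.55 [ 0.16  0.53 -0.67  2.22  0.99  0.53  0.03] [458.8 101.2  73.7] 14.210376032552496 [-3.   0.8 -0.3] [ 0.07  0.67 -0.01]
[0.001, -0.051, -0.055, -0.078, 0.107, 0.354]
```

```bash
python3 - <<'E'
from fit import *
def seq(t0,t1):
    A=tool(t0,[-155,0,12],0,True); print(t0,t1,[[round(v,2) for v in rel(A,tool(t,[-155,0,12],0,True))] for t in np.linspace(t0,t1,6)[1:]])
for a,b in ((0,.15),(.15,.28),(.28,.33),(.33,.38),(.38,.43)): seq(a,b)
for a,b in ((.43,.33),(.33,.23),(.23,.12),(.12,.0)): seq(a,b)
E
```

```text
0 0.15 [[-0.04, 0.01, 0.18, 0.42, 1.67, 0.0], [-0.08, 0.02, 0.36, 0.83, 3.33, -0.0], [-0.11, 0.03, 0.55, 1.25, 5.0, 0.0], [-0.13, 0.03, 0.73, 1.67, 6.67, -0.0], [-0.15, 0.04, 0.92, 2.08, 8.34, 0.0]]
0.15 0.28 [[-0.01, 0.0, 0.16, 0.36, 1.45, 0.0], [-0.02, 0.01, 0.32, 0.72, 2.89, 0.0], [-0.03, 0.01, 0.48, 1.08, 4.34, -0.0], [-0.03, 0.01, 0.65, 1.45, 5.78, -0.0], [-0.02, 0.01, 0.81, 1.81, 7.23, 0.0]]
0.28 0.33 [[0.0, -0.0, 0.06, 0.14, 0.56, -0.0], [0.01, -0.0, 0.12, 0.28, 1.11, 0.0], [0.01, -0.0, 0.19, 0.42, 1.67, 0.0], [0.01, -0.0, 0.25, 0.56, 2.22, -0.0], [0.02, -0.01, 0.31, 0.69, 2.78, 0.0]]
0.33 0.38 [[0.01, -0.0, 0.06, 0.14, 0.56, -0.0], [0.01, -0.0, 0.12, 0.28, 1.11, -0.0], [0.02, -0.01, 0.18, 0.42, 1.67, -0.0], [0.03, -0.01, 0.25, 0.56, 2.22, 0.0], [0.03, -0.01, 0.31, 0.69, 2.78, 0.0]]
0.38 0.43 [[0.01, -0.0, 0.06, 0.14, 0.56, -0.0], [0.02, -0.0, 0.12, 0.28, 1.11, -0.0], [0.03, -0.01, 0.18, 0.42, 1.67, -0.0], [0.04, -0.01, 0.24, 0.56, 2.22, -0.0], [0.05, -0.01, 0.31, 0.69, 2.78, -0.0]]
0.43 0.33 [[-0.02, 0.01, -0.12, -0.28, -1.11, -0.0], [-0.04, 0.01, -0.24, -0.56, -2.22, -0.0], [-0.06, 0.01, -0.37, -0.83, -3.33, 0.0], [-0.07, 0.02, -0.49, -1.11, -4.45, -0.0], [-0.08, 0.02, -0.61, -1.39, -5.56, 0.0]]
0.33 0.23 [[-0.01, 0.0, -0.12, -0.28, -1.11, 0.0], [-0.02, 0.0, -0.25, -0.56, -2.22, -0.0], [-0.02, 0.01, -0.37, -0.83, -3.33, -0.0], [-0.02, 0.01, -0.5, -1.11, -4.45, -0.0], [-0.02, 0.01, -0.62, -1.39, -5.56, -0.0]]
0.23 0.12 [[0.0, -0.0, -0.14, -0.31, -1.22, -0.0], [0.01, -0.0, -0.27, -0.61, -2.45, -0.0], [0.02, -0.01, -0.41, -0.92, -3.67, -0.0], [0.03, -0.01, -0.55, -1.22, -4.89, -0.0], [0.05, -0.01, -0.68, -1.53, -6.11, -0.0]]
0.12 0.0 [[0.02, -0.01, -0.15, -0.33, -1.33, 0.0], [0.04, -0.01, -0.29, -0.67, -2.67, 0.0], [0.07, -0.02, -0.44, -1.0, -4.0, -0.0], [0.1, -0.03, -0.59, -1.33, -5.34, 0.0], [0.13, -0.03, -0.73, -1.67, -6.67, 0.0]]
```

>>> apply_moves:
  steps:
    - [-0.04,0.01,0.18,0.42,1.67,0,0]
    - [-0.08,0.02,0.36,0.83,3.33,0,0]
    - [-0.11,0.03,0.55,1.25,5.0,0,0]
    - [-0.13,0.03,0.73,1.67,6.67,0,0]
    - [-0.15,0.04,0.92,2.08,8.34,0,0]

```text
clock: 6.97
position: [455.1, 102.1, 96.9]
ee_rot: [0.025, 0.125, 0.992, -0.003]
force: [1.0, -0.7, -3.9]
width: 14.7
finger_force: 39.4
```

>>> apply_moves:
  steps:
    - [-0.01,0,0.16,0.36,1.45,0,0]
    - [-0.02,0.01,0.32,0.72,2.89,0,0]
    - [-0.03,0.01,0.48,1.08,4.34,0,0]
    - [-0.03,0.01,0.65,1.45,5.78,0,0]
    - [-0.02,0.01,0.81,1.81,7.23,0,0]

```text
clock: 7.38
position: [454.7, 102.2, 117.1]
ee_rot: [-0.04, 0.125, 0.991, 0.005]
force: [-0.6, -0.6, -4.4]
width: 14.7
finger_force: 39.4
```

```bash
python3 - <<'E'
from fit import *
s=r.read_state(); print(s["clock"],s["joints"].round(2),s["position"].round(1),s["width"],s["force"].round(1)); print(rel(T_tool(s),tool(0.28,[-155,0,12],0,True)))
E
```

```text
7.3833 [ 0.41  0.62 -0.9   2.    0.57  0.87  0.52] [454.7 102.2 117.1] 14.732612285612088 [-0.6 -0.6 -4.4]
[-0.012, -0.048, -0.066, 0.001, 0.018, 0.362]
```

>>> apply_moves:
  steps:
    - [0,0,0.06,0.14,0.56,0,0]
    - [0.01,0,0.12,0.28,1.11,0,0]
    - [0.01,0,0.19,0.42,1.67,0,0]
    - [0.01,0,0.25,0.56,2.22,0,0]
    - [0.02,-0.01,0.31,0.69,2.78,0,0]

```text
clock: 7.8
position: [455.1, 102.1, 124.1]
ee_rot: [-0.064, 0.125, 0.99, 0.008]
force: [-0.6, 0.2, -4.5]
width: 14.7
finger_force: 39.4
```

>>> apply_moves:
  steps:
    - [0.01,0,0.06,0.14,0.56,0,0]
    - [0.01,0,0.12,0.28,1.11,0,0]
    - [0.02,-0.01,0.18,0.42,1.67,0,0]
    - [0.03,-0.01,0.25,0.56,2.22,0,0]
    - [0.03,-0.01,0.31,0.69,2.78,0,0]

```text
clock: 8.22
position: [456.0, 101.9, 131.8]
ee_rot: [-0.089, 0.125, 0.988, 0.011]
force: [0.8, -0.4, -3.4]
width: 14.7
finger_force: 39.4
```

>>> apply_moves:
  steps:
    - [0,0,0,0,0,0,0]
    - [0,0,0,0,0,0,0]
    - [0,0,0,0,0,0,0]
    - [0,0,0,0,0,0,0]
    - [0,0,0,0,0,0,0]

```text
clock: 8.63
position: [456.0, 101.9, 131.8]
ee_rot: [-0.089, 0.125, 0.988, 0.011]
force: [-1.1, -1.4, 1.9]
width: 14.3
finger_force: 39.9
```

```bash
cat > look.py <<'E'
import sys
from fit import *
def look(name,tray):
    T=board(*X,tray); ims=[]
    c3=B(T,[[-98,42,12],[66,42,12],[66,-42,12],[-98,-42,12]])
    for n in ("top","side"):
        f=grab(n); p=proj(f,c3).astype(np.float32)
        dst=np.float32([[0,328],[0,0],[168,0],[168,328]])+np.float32([10,10])
        if n=="side": dst=dst
        ims.append(cv2.warpPerspective(f["color"],cv2.getPerspectiveTransform(p,dst),(188,348),flags=cv2.INTER_CUBIC))
    cv2.imwrite(name,np.hstack(ims))
if __name__=="__main__": look(sys.argv[1],float(sys.argv[2]))
E
python3 look.py pics/l1.png 0.38
```

```text
(no output)
```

View pics/l1.png

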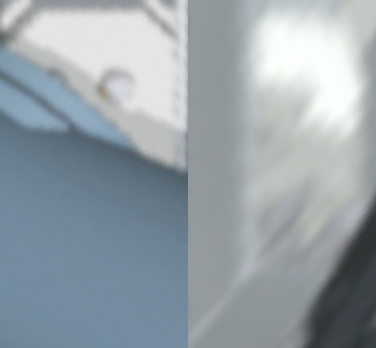

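The top view is mostly blocked by the arm. Only the far part of the board shows, with an empty pocket 4 at (117,80) and no balls at the far wall. I tip a little further and hold.

>>> apply_moves:
  steps:
    - [0.01,0,0.06,0.14,0.56,0,0]
    - [0.02,0,0.12,0.28,1.11,0,0]
    - [0.03,-0.01,0.18,0.42,1.67,0,0]
    - [0.04,-0.01,0.24,0.56,2.22,0,0]
    - [0.05,-0.01,0.31,0.69,2.78,0,0]

```text
clock: 9.15
position: [457.2, 101.6, 139.4]
ee_rot: [-0.114, 0.125, 0.986, 0.014]
force: [-0.4, -1.4, -3.3]
width: 14.6
finger_force: 39.5
```

>>> apply_moves:
  steps:
    - [0,0,0,0,0,0,0]
    - [0,0,0,0,0,0,0]
    - [0,0,0,0,0,0,0]
    - [0,0,0,0,0,0,0]
    - [0,0,0,0,0,0,0]

```text
clock: 9.57
position: [457.3, 101.6, 139.6]
ee_rot: [-0.113, 0.124, 0.986, 0.013]
force: [-0.4, -4.1, 2.4]
width: 14.4
finger_force: 39.9
```

```bash
python3 - <<'E'
from fit import *
P=[[-74,0,10],[-20,-22,10],[-20,11,10],[5,0,10],[30,-11,10],[30,22,10]]
T=board(*X,.43); a=grab("wrist"); b=grab("top"); c=grab("side")
print(rel(T_tool(a["s"]),tool(0.43,[-155,0,12],0,True)),a["s"]["force"].round(1))
for f in(a,b,c): print(proj(f,B(T,P)).round(0).tolist())
cv2.imwrite("pics/l2.png",np.hstack([cv2.resize(b["color"][95:225,155:275],(390,423)),cv2.resize(c["color"][150:270,130:250],(400,423))]))
E
```

```text
[-0.015, -0.047, -0.044, 0.117, 0.043, 0.348] [-0.4 -4.1  2.4]
[[254.0, 364.0], [224.0, 418.0], [270.0, 419.0], [255.0, 439.0], [241.0, 458.0], [283.0, 458.0]]
[[210.0, 168.0], [225.0, 151.0], [212.0, 147.0], [219.0, 139.0], [227.0, 132.0], [214.0, 128.0]]
[[208.0, 194.0], [201.0, 189.0], [192.0, 193.0], [189.0, 191.0], [187.0, 189.0], [178.0, 193.0]]
```

View pics/l2.png

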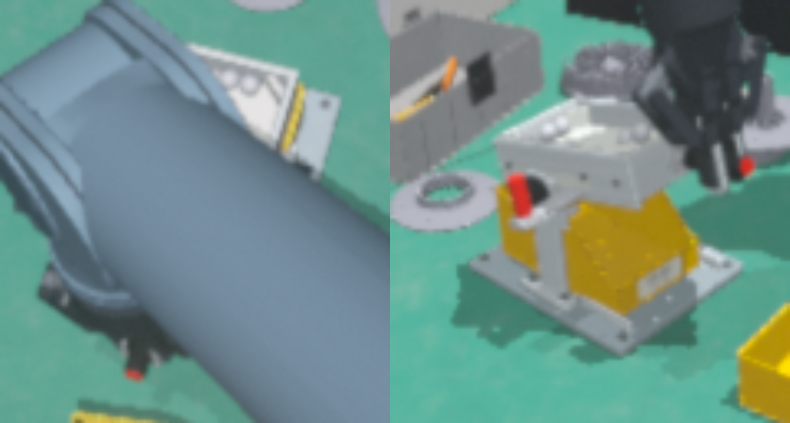

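The side view shows the channel emptied, with the spare balls at the far end, (550,130) in the picture; the top view also shows two there at (238,80). I tip it back slowly so they roll back over the pockets.

>>> apply_moves:
  steps:
    - [-0.02,0.01,-0.12,-0.28,-1.11,0,0]
    - [-0.04,0.01,-0.24,-0.56,-2.22,0,0]
    - [-0.06,0.01,-0.37,-0.83,-3.33,0,0]
    - [-0.07,0.02,-0.49,-1.11,-4.45,0,0]
    - [-0.08,0.02,-0.61,-1.39,-5.56,0,0]

```text
clock: 10.13
position: [455.2, 102.1, 124.1]
ee_rot: [-0.064, 0.125, 0.99, 0.008]
force: [-0.6, -3.0, 1.7]
width: 14.4
finger_force: 40.0
```

>>> apply_moves:
  steps:
    - [-0.01,0,-0.12,-0.28,-1.11,0,0]
    - [-0.02,0,-0.25,-0.56,-2.22,0,0]
    - [-0.02,0.01,-0.37,-0.83,-3.33,0,0]
    - [-0.02,0.01,-0.5,-1.11,-4.45,0,0]
    - [-0.02,0.01,-0.62,-1.39,-5.56,0,0]

```text
clock: 10.55
position: [454.5, 102.3, 108.6]
ee_rot: [-0.014, 0.125, 0.992, 0.001]
force: [-0.2, -2.7, 2.1]
width: 14.7
finger_force: 40.0
```

>>> apply_moves:
  steps:
    - [0.0,0,-0.07,-0.15,-0.61,0,0]
    - [0.0,0,-0.14,-0.31,-1.22,0,0]
    - [0.0,0,-0.2,-0.46,-1.83,0,0]
    - [0.01,0,-0.27,-0.61,-2.45,0,0]
    - [0.01,0,-0.34,-0.76,-3.06,0,0]

```text
clock: 10.97
position: [454.8, 102.2, 100.0]
ee_rot: [0.013, 0.125, 0.992, -0.002]
force: [-0.3, -3.7, 2.8]
width: 14.5
finger_force: 40.0
```

>>> apply_moves:
  steps:
    - [0.01,0,-0.07,-0.15,-0.61,0,0]
    - [0.02,0,-0.14,-0.31,-1.22,0,0]
    - [0.02,0,-0.2,-0.46,-1.83,0,0]
    - [0.03,-0.01,-0.27,-0.61,-2.45,0,0]
    - [0.04,-0.01,-0.34,-0.76,-3.06,0,0]

```text
clock: 11.38
position: [455.6, 102.0, 91.4]
ee_rot: [0.04, 0.125, 0.991, -0.005]
force: [-1.9, -5.5, 2.0]
width: 14.8
finger_force: 40.0
```

>>> apply_moves:
  steps:
    - [0.02,-0.01,-0.15,-0.33,-1.33,0,0]
    - [0.04,-0.01,-0.29,-0.67,-2.67,0,0]
    - [0.07,-0.02,-0.44,-1.0,-4.0,0,0]
    - [0.1,-0.03,-0.59,-1.33,-5.34,0,0]
    - [0.13,-0.03,-0.73,-1.67,-6.67,0,0]

```text
clock: 11.8
position: [458.8, 101.2, 73.1]
ee_rot: [0.1, 0.125, 0.987, -0.012]
force: [-5.4, -6.6, 23.0]
width: 14.5
finger_force: 42.8
```

```bash
python3 - <<'E'
from fit import *
s=r.read_state(); print(s["clock"],s["joints"].round(2),s["position"].round(1),s["width"],s["force"].round(1)); print(rel(T_tool(s),tool(0.0,[-155,0,12],0,True)))
f=grab("side"); cv2.imwrite("pics/l3.png",cv2.resize(f["color"][160:230,150:250],None,fx=7,fy=7,interpolation=cv2.INTER_CUBIC))
P=[[-74,0,10],[-20,-22,10],[-20,11,10],[5,0,10],[30,-11,10],[30,22,10]]
print(((proj(f,B(board(*X,0),P))-[150,160])*7).round(0).tolist())
E
```

```text
11.8 [ 0.15  0.53 -0.66  2.22  0.99  0.53  0.03] [458.8 101.2  73.1] 14.524447967049769 [-5.4 -6.6 23. ]
[-0.0, -0.054, -0.032, -0.037, 0.113, 0.365]
[[420.0, 309.0], [363.0, 225.0], [305.0, 256.0], [282.0, 217.0], [260.0, 180.0], [201.0, 209.0]]
```

View pics/l3.png

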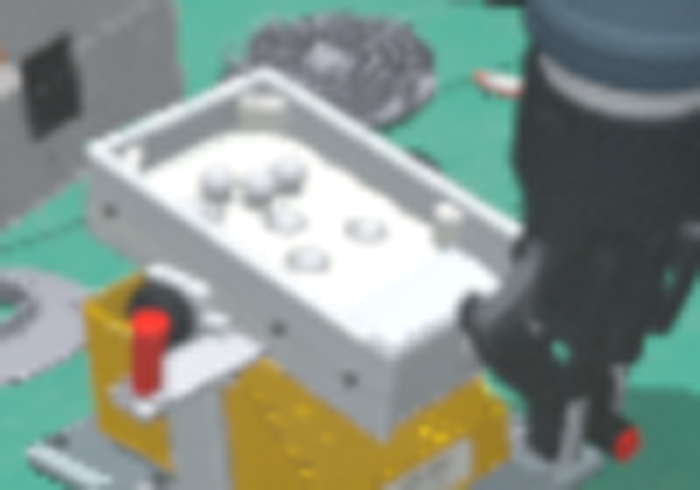

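All five pockets look filled at (201,209), (260,190), (282,217), (305,256) and (363,228). The three spares are still near the far pockets, at about (217,185), (258,190) and (287,175). I wait and check by frame difference whether they roll back.

>>> apply_moves:
  steps:
    - [0,0,0.02,0,0,0,0]
    - [0,0,0.04,0,0,0,0]
    - [0,0,0.04,0,0,0,0]
    - [0,0,0.04,0,0,0,0]
    - [0,0,0.04,0,0,0,0]

```text
clock: 12.27
position: [458.7, 101.2, 74.2]
ee_rot: [0.099, 0.125, 0.987, -0.012]
force: [-1.4, -5.4, -0.4]
width: 14.5
finger_force: 39.6
```

>>> apply_moves:
  steps:
    - [0,0,0,0,0,0,0]
    - [0,0,0,0,0,0,0]
    - [0,0,0,0,0,0,0]
    - [0,0,0,0,0,0,0]
    - [0,0,0,0,0,0,0]

```text
clock: 12.68
position: [458.7, 101.2, 74.2]
ee_rot: [0.099, 0.125, 0.987, -0.012]
force: [-1.5, -4.5, -3.5]
width: 14.9
finger_force: 39.5
```

```bash
python3 - <<'E'
from fit import *
f=grab("side"); n=cv2.resize(f["color"][160:230,150:250],None,fx=7,fy=7,interpolation=cv2.INTER_CUBIC)
o=cv2.imread("pics/l3.png"); d=cv2.absdiff(n,o).max(2)
n_,l,s,c=cv2.connectedComponentsWithStats((d>35).astype(np.uint8))
print([(c[i].round().tolist(),int(s[i,4])) for i in range(1,n_) if s[i,4]>60]); cv2.imwrite("pics/l4.png",n)
print(r.read_state()["force"].round(1))
E
```

```text
[([251.0, 192.0], 2509), ([260.0, 183.0], 256), ([324.0, 290.0], 235), ([403.0, 328.0], 972)]
[-1.2 -5.6 -3.5]
```

View pics/l4.png

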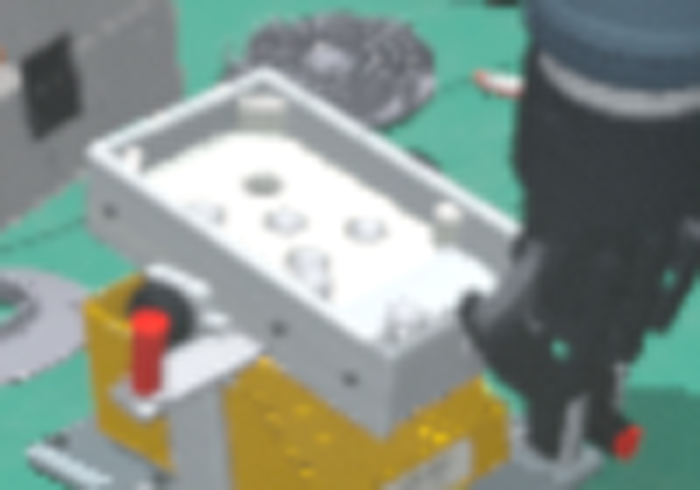

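Pocket 4 at (262,185) is empty (dark); the other four are filled and spare balls are back in the channel at (405,320). I rock the board again.

>>> apply_moves:
  steps:
    - [-0.04,0.01,0.18,0.42,1.67,0,0]
    - [-0.08,0.02,0.36,0.83,3.33,0,0]
    - [-0.11,0.03,0.55,1.25,5.0,0,0]
    - [-0.13,0.03,0.73,1.67,6.67,0,0]
    - [-0.15,0.04,0.92,2.08,8.34,0,0]

```text
clock: 13.15
position: [455.1, 102.2, 97.6]
ee_rot: [0.024, 0.125, 0.992, -0.003]
force: [-0.9, -6.6, -2.9]
width: 14.7
finger_force: 39.5
```

>>> apply_moves:
  steps:
    - [-0.01,0,0.16,0.36,1.45,0,0]
    - [-0.02,0.01,0.32,0.72,2.89,0,0]
    - [-0.03,0.01,0.48,1.08,4.34,0,0]
    - [-0.03,0.01,0.65,1.45,5.78,0,0]
    - [-0.02,0.01,0.81,1.81,7.23,0,0]

```text
clock: 13.57
position: [454.8, 102.2, 117.8]
ee_rot: [-0.04, 0.125, 0.991, 0.004]
force: [-2.3, -5.1, -3.4]
width: 14.6
finger_force: 39.5
```

>>> apply_moves:
  steps:
    - [0,0,0.06,0.14,0.56,0,0]
    - [0.01,0,0.12,0.28,1.11,0,0]
    - [0.01,0,0.19,0.42,1.67,0,0]
    - [0.01,0,0.25,0.56,2.22,0,0]
    - [0.02,-0.01,0.31,0.69,2.78,0,0]

```text
clock: 13.98
position: [455.4, 102.1, 125.3]
ee_rot: [-0.064, 0.125, 0.99, 0.007]
force: [-2.7, -4.4, -3.2]
width: 14.5
finger_force: 39.5
```

>>> apply_moves:
  steps:
    - [0.01,0,0.06,0.14,0.56,0,0]
    - [0.01,0,0.12,0.28,1.11,0,0]
    - [0.01,0,0.12,0.28,1.11,0,0]
    - [0.01,0,0.12,0.28,1.11,0,0]
    - [0.01,0,0.12,0.28,1.11,0,0]

```text
clock: 14.4
position: [455.7, 102.0, 128.5]
ee_rot: [-0.074, 0.125, 0.989, 0.008]
force: [-3.3, -5.8, -0.3]
width: 14.8
finger_force: 39.8
```

>>> apply_moves:
  steps:
    - [0,0,0.06,0.14,0.56,0,0]
    - [0.02,-0.01,0.13,0.28,1.11,0,0]
    - [0.02,-0.01,0.19,0.41,1.67,0,0]
    - [0.02,-0.01,0.19,0.41,1.67,0,0]
    - [0.02,-0.01,0.19,0.41,1.67,0,0]

```text
clock: 14.82
position: [456.4, 101.8, 133.3]
ee_rot: [-0.089, 0.125, 0.988, 0.01]
force: [-2.3, -5.4, 0.7]
width: 14.8
finger_force: 39.9
```

>>> apply_moves:
  steps:
    - [0.01,0,0.06,0.14,0.56,0,0]
    - [0.02,0,0.12,0.28,1.11,0,0]
    - [0.03,-0.01,0.18,0.42,1.67,0,0]
    - [0.04,-0.01,0.24,0.56,2.22,0,0]
    - [0.05,-0.01,0.31,0.69,2.78,0,0]

```text
clock: 15.23
position: [457.7, 101.5, 140.9]
ee_rot: [-0.114, 0.124, 0.986, 0.013]
force: [-1.6, -6.1, -3.1]
width: 14.4
finger_force: 39.6
```

>>> apply_moves:
  steps:
    - [0,0,0,0,0,0,0]
    - [0,0,0,0,0,0,0]
    - [0,0,0,0,0,0,0]
    - [0,0,0,0,0,0,0]
    - [0,0,0,0,0,0,0]

```text
clock: 15.65
position: [457.8, 101.5, 141.1]
ee_rot: [-0.113, 0.124, 0.986, 0.013]
force: [-2.7, -6.1, -0.1]
width: 14.6
finger_force: 39.8
```

>>> apply_moves:
  steps:
    - [-0.02,0.01,-0.12,-0.28,-1.11,0,0]
    - [-0.04,0.01,-0.24,-0.56,-2.22,0,0]
    - [-0.06,0.01,-0.37,-0.83,-3.33,0,0]
    - [-0.07,0.02,-0.49,-1.11,-4.45,0,0]
    - [-0.08,0.02,-0.61,-1.39,-5.56,0,0]

```text
clock: 16.07
position: [455.5, 102.0, 125.9]
ee_rot: [-0.064, 0.125, 0.99, 0.007]
force: [-2.3, -5.2, 2.2]
width: 14.7
finger_force: 40.1
```

>>> apply_moves:
  steps:
    - [-0.01,0,-0.12,-0.28,-1.11,0,0]
    - [-0.02,0,-0.25,-0.56,-2.22,0,0]
    - [-0.02,0.01,-0.37,-0.83,-3.33,0,0]
    - [-0.02,0.01,-0.5,-1.11,-4.45,0,0]
    - [-0.02,0.01,-0.62,-1.39,-5.56,0,0]

```text
clock: 16.48
position: [454.8, 102.3, 110.3]
ee_rot: [-0.014, 0.125, 0.992, 0.001]
force: [-2.5, -6.2, 1.9]
width: 14.8
finger_force: 40.1
```

>>> apply_moves:
  steps:
    - [0.0,0,-0.07,-0.15,-0.61,0,0]
    - [0.0,0,-0.14,-0.31,-1.22,0,0]
    - [0.0,0,-0.2,-0.46,-1.83,0,0]
    - [0.01,0,-0.27,-0.61,-2.45,0,0]
    - [0.01,0,-0.34,-0.76,-3.06,0,0]

```text
clock: 16.9
position: [455.0, 102.2, 101.8]
ee_rot: [0.013, 0.125, 0.992, -0.002]
force: [-2.8, -6.3, 1.8]
width: 14.3
finger_force: 40.1
```

>>> apply_moves:
  steps:
    - [0,0,0,0,0,0,0]
    - [0,0,0,0,0,0,0]
    - [0.02,0,-0.07,-0.15,-0.61,0,0]
    - [0.03,-0.01,-0.2,-0.4,-1.6,0,0]
    - [0.04,-0.01,-0.34,-0.76,-3.06,0,0]

```text
clock: 17.32
position: [455.6, 102.0, 93.1]
ee_rot: [0.04, 0.126, 0.991, -0.005]
force: [-3.4, -7.1, 1.6]
width: 14.4
finger_force: 40.1
```

>>> apply_moves:
  steps:
    - [0.02,-0.01,-0.15,-0.33,-1.33,0,0]
    - [0.04,-0.01,-0.29,-0.67,-2.67,0,0]
    - [0.07,-0.02,-0.44,-1.0,-4.0,0,0]
    - [0.1,-0.03,-0.59,-1.33,-5.34,0,0]
    - [0.13,-0.03,-0.75,-1.67,-6.67,0,0]

```text
clock: 17.73
position: [458.7, 101.3, 74.3]
ee_rot: [0.1, 0.125, 0.987, -0.013]
force: [-3.1, -6.6, 1.6]
width: 14.9
finger_force: 40.1
```

>>> apply_moves:
  steps:
    - [0,0,0,0,0,0,0]
    - [0,0,0,0,0,0,0]
    - [0,0,0,0,0,0,0]
    - [0,0,0,0,0,0,0]
    - [0,0,0,0,0,0,0]

```text
clock: 18.15
position: [458.7, 101.2, 74.1]
ee_rot: [0.099, 0.125, 0.987, -0.013]
force: [-3.4, -5.9, -2.3]
width: 14.9
finger_force: 39.7
```

```bash
python3 - <<'E'
from fit import *
f=grab("side"); n=cv2.resize(f["color"][160:230,150:250],None,fx=7,fy=7,interpolation=cv2.INTER_CUBIC)
cv2.imwrite("pics/l5.png",n)
P=[[-20,-22,10],[-20,11,10],[5,0,10],[30,-11,10],[30,22,10]]
px=((proj(f,B(board(*X,0),P))-[150,160])*7).astype(int)
for q in ("l3","l4","l5"):
    g=cv2.cvtColor(cv2.imread(f"pics/{q}.png"),cv2.COLOR_BGR2GRAY); print(q,[(int(g[y-8:y+14,x-12:x+16].mean()),int(g[y-8:y+14,x-12:x+16].min())) for x,y in px])
s=r.read_state();print(s["clock"],s["force"].round(1),rel(T_tool(s),tool(0.0,[-155,0,12],0,True)))
E
```

```text
l3 [(229, 204), (226, 199), (225, 193), (215, 171), (220, 160)]
l4 [(228, 200), (227, 197), (228, 200), (194, 165), (236, 201)]
l5 [(229, 201), (226, 194), (206, 154), (226, 203), (236, 201)]
18.2 [-4.  -6.  -2.5] [0.004, -0.055, -0.072, 0.004, -0.024, 0.395]
```

>>> apply_moves:
  steps:
    - [0,0,-0.02,0,0,0,0]
    - [0,0,-0.04,0,0,0,0]
    - [0,0,-0.04,0,0,0,0]
    - [0,0,-0.04,0,0,0,0]
    - [0,0,-0.04,0,0,0,0]

```text
clock: 18.62
position: [458.8, 101.2, 73.3]
ee_rot: [0.099, 0.125, 0.987, -0.013]
force: [-4.5, -5.9, 0.9]
width: 14.4
finger_force: 40.1
```

```bash
cat > chk.py <<'E'
import sys
from fit import *
def chk(name):
    f=grab("side"); n=cv2.resize(f["color"][160:230,150:250],None,fx=7,fy=7,interpolation=cv2.INTER_CUBIC)
    cv2.imwrite(name,n); g=cv2.cvtColor(n,cv2.COLOR_BGR2GRAY)
    P=[[-20,-22,10],[-20,11,10],[5,0,10],[30,-11,10],[30,22,10]]
    px=((proj(f,B(board(*X,0),P))-[150,160])*7).astype(int)
    print([(int(g[y-8:y+14,x-12:x+16].mean()),int(g[y-8:y+14,x-12:x+16].min())) for x,y in px])
    s=r.read_state();print(s["clock"],s["force"].round(1),rel(T_tool(s),tool(0.0,[-155,0,12],0,True)))
chk(sys.argv[1])
E
python3 chk.py pics/l6.png
```

```text
[(228, 202), (226, 200), (226, 199), (226, 203), (235, 202)]
18.6667 [-3.8 -5.6  0.7] [-0.001, -0.053, -0.041, 0.018, -0.001, 0.399]
```

View pics/l6.png

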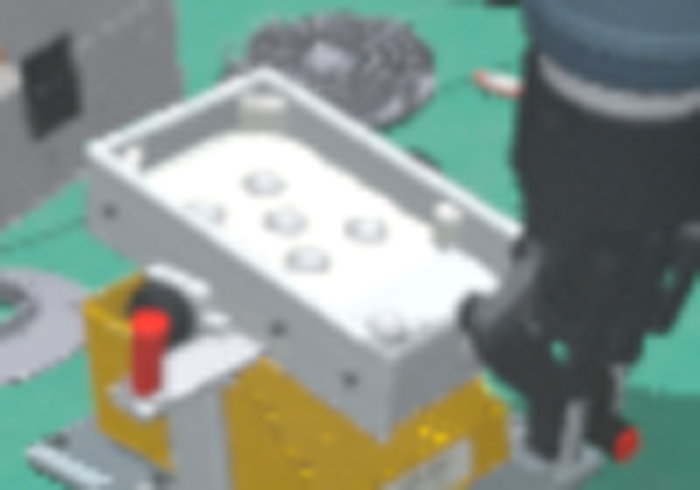

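The picture shows all five pockets filled and no loose balls on the white face. One spare is visible in the channel at (388,325). I release the handle and go to the knob.

>>> apply_moves:
  steps:
    - [0,0,0,0,0,0,20]
    - [0,0,0,0,0,0,45]
    - [0,0,0,0,0,0,60]
    - [0,0,0,0,0,0,60]
    - [0,0,0,0,0,0,60]

```text
clock: 19.08
position: [460.1, 102.8, 73.9]
ee_rot: [0.1, 0.124, 0.987, -0.011]
force: [-0.4, 0.8, -0.2]
width: 51.0
finger_force: 0.0
```

>>> apply_moves:
  steps:
    - [-0.2,0.05,1,0,0,0,60]
    - [-0.4,0.1,2,0,0,0,60]
    - [-0.6,0.15,3,0,0,0,60]
    - [-0.8,0.2,4,0,0,0,60]
    - [-0.9,0.22,4.5,0,0,0,60]

```text
clock: 19.5
position: [437.6, 108.6, 188.5]
ee_rot: [0.101, 0.124, 0.987, -0.011]
force: [0.0, -0.9, -0.1]
width: 51.5
finger_force: 0.0
```

```bash
python3 chk.py pics/l7.png; python3 - <<'E'
from fit import *
s=r.read_state(); print(s["joints"].round(2),s["width"])
C=tool(0,[-30,104,25],70,True); D=tool(0,[-30,104,25],0,True); print(rel(T_tool(s),C),rel(C,D),"y dir",B(board(*X,0),[[0,1,0]])-B(board(*X,0),[[0,0,0]]))
E
```

```text
[(230, 203), (226, 199), (227, 198), (225, 203), (235, 202)]
19.55 [ 1.2 -0.1  1.4] [0.821, -0.356, -4.695, -0.11, 0.382, 0.266]
[ 0.37  0.29 -0.91  2.18  0.58  0.7   0.39] 51.320979228993636
[5.944, 2.652, -0.447, -0.11, 0.382, 0.266] [0.54, -0.135, -2.744, 0.0, 0.0, 0.0] y dir [[0.24255632 0.97013732 0.        ]]
```

>>> apply_moves:
  steps:
    - [1.2,0.53,0,0,0.1,0.1,50]
    - [2.4,1.06,0,0,0.2,0.1,50]
    - [3.6,1.6,0,0,0.3,0.2,50]
    - [4.8,2.12,-0.2,-0.1,0.4,0.3,50]
    - [5.94,2.65,-0.45,-0.1,0.4,0.3,50]

```text
clock: 19.97
position: [587.6, 174.2, 174.4]
ee_rot: [0.097, 0.122, 0.988, -0.013]
force: [-0.1, 0.5, 0.1]
width: 42.5
finger_force: 0.0
```

>>> apply_moves:
  steps:
    - [0,0,0,0,0,0,50]
    - [0.13,-0.03,-0.7,0,0,0,50]
    - [0.27,-0.07,-1.4,0,0,0,50]
    - [0.4,-0.1,-2.05,0,0,0,50]
    - [0.54,-0.13,-2.74,0,0,0,50]

```text
clock: 20.38
position: [598.9, 170.5, 105.0]
ee_rot: [0.096, 0.122, 0.988, -0.013]
force: [0.2, 0.3, -0.3]
width: 42.6
finger_force: 0.0
```

```bash
python3 - <<'E'
from fit import *
s=r.read_state(); print(s["clock"],s["joints"].round(2),s["width"],s["force"].round(1),rel(T_tool(s),tool(0,[-30,104,25],0,True)))
a=grab("side");b=grab("top")
cv2.imwrite("pics/k1.png",np.hstack([cv2.resize(a["color"][150:250,120:220],(400,400),interpolation=cv2.INTER_CUBIC),cv2.resize(b["color"][100:200,150:250],(400,400),interpolation=cv2.INTER_CUBIC)]))
E
```

```text
20.3833 [ 0.1   0.69 -0.71  1.82  0.84  0.78  0.26] 42.58448544354022 [ 0.2  0.3 -0.3] [0.06, 0.05, 0.197, 0.035, -0.338, 0.028]
```

View pics/k1.png

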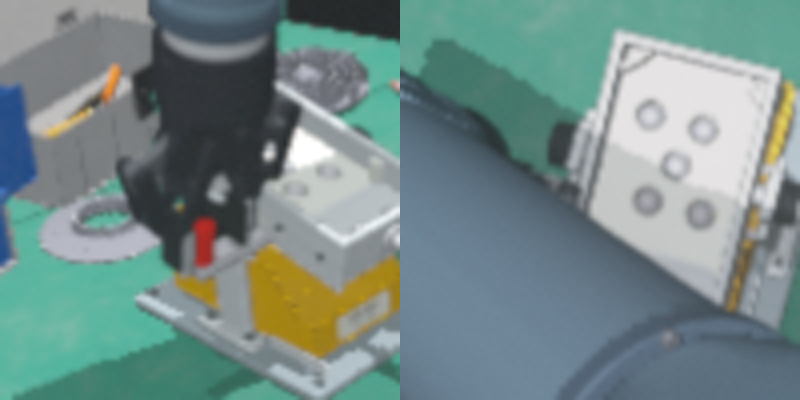

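The top view shows all five pockets filled, and the side view shows the red knob at (205,240) between the fingers. I grip it and pull the slide.

>>> apply_moves:
  steps:
    - [0,0,0.15,0,0,0,40]
    - [0.03,0.03,0.15,0,0,0,0]
    - [0.03,0.03,0.15,0,0,0,0]
    - [0.03,0.03,0.15,0,0,0,0]
    - [0.03,0.03,0.15,0,0,0,0]
  grip_force: 40

```text
clock: 20.9
position: [600.7, 172.7, 111.7]
ee_rot: [0.098, 0.121, 0.988, -0.012]
force: [-0.1, 4.4, 5.0]
width: 13.0
finger_force: 39.4
```

```bash
python3 - <<'E'
from fit import *
s=r.read_state(); print(s["clock"],s["position"].round(1),s["width"],s["finger_force"],s["force"].round(1),rel(T_tool(s),tool(0,[-30,104,25],0,True)))
E
```

```text
20.9 [600.7 172.7 111.7] 12.981134244554346 39.434654116630554 [-0.1  4.4  5. ] [-0.011, -0.042, -0.07, -0.096, -0.156, -0.021]
```

>>> apply_moves:
  steps:
    - [0.03,0.14,0,0,0,0,0]
    - [0.07,0.28,0,0,0,0,0]
    - [0.1,0.42,0,0,0,0,0]
    - [0.14,0.56,0,0,0,0,0]
    - [0.18,0.7,0,0,0,0,0]

```text
clock: 21.32
position: [604.6, 188.2, 111.4]
ee_rot: [0.097, 0.122, 0.988, -0.014]
force: [-3.2, -0.9, 11.1]
width: 12.4
finger_force: 40.1
```

>>> apply_moves:
  steps:
    - [0,0,0,0,0,0,0]
    - [0,0,0,0,0,0,0]
    - [0,0,0,0,0,0,0]
    - [0,0,0,0,0,0,0]
    - [0,0,0,0,0,0,0]

```text
clock: 21.73
position: [604.8, 189.1, 111.5]
ee_rot: [0.097, 0.122, 0.988, -0.013]
force: [-2.2, 1.5, 9.2]
width: 12.9
finger_force: 39.8
```

```bash
python3 - <<'E'
from fit import *
s=r.read_state(); print(s["clock"],s["position"].round(1),s["width"],s["finger_force"],s["force"].round(1))
f=grab("top"); k=cv2.imread("pics/k1.png")[:,400:]; n=cv2.resize(f["color"][100:200,150:250],(400,400),interpolation=cv2.INTER_CUBIC)
cv2.imwrite("pics/k2.png",n)
P=[[-20,-22,10],[-20,11,10],[5,0,10],[30,-11,10],[30,22,10]]
for x,y in ((proj(f,B(board(*X,0),P))-[150,100])*4).astype(int): print([m[y-5:y+6,x-5:x+6].reshape(-1,3).mean(0).round() for m in(k,n)])
E
```

```text
21.7333 [604.8 189.1 111.5] 12.917069520213035 39.83707666397095 [-2.2  1.5  9.2]
[array([167., 161., 159.]), array([ 80., 151., 183.])]
[array([168., 161., 160.]), array([ 77., 141., 170.])]
[array([216., 210., 209.]), array([143., 177., 191.])]
[array([213., 207., 206.]), array([ 96., 195., 228.])]
[array([215., 209., 207.]), array([ 99., 190., 220.])]
```

All five pockets now show the yellow bin through them, so the balls have dropped. I push the slide home.

>>> apply_moves:
  steps:
    - [-0.03,-0.14,0,0,0,0,0]
    - [-0.07,-0.28,0,0,0,0,0]
    - [-0.1,-0.42,0,0,0,0,0]
    - [-0.14,-0.56,0,0,0,0,0]
    - [-0.18,-0.7,0,0,0,0,0]

```text
clock: 22.2
position: [600.6, 172.5, 111.6]
ee_rot: [0.098, 0.122, 0.988, -0.012]
force: [1.2, 14.0, 5.8]
width: 12.4
finger_force: 39.9
```

>>> apply_moves:
  steps:
    - [-0.01,-0.04,0,0,0,0,0]
    - [-0.01,-0.06,0,0,0,0,0]
    - [-0.01,-0.06,0,0,0,0,0]
    - [-0.01,-0.06,0,0,0,0,0]
    - [-0.01,-0.06,0,0,0,0,0]

```text
clock: 22.62
position: [600.6, 172.7, 111.7]
ee_rot: [0.098, 0.121, 0.988, -0.01]
force: [1.6, 7.2, 3.9]
width: 12.4
finger_force: 39.5
```

>>> apply_moves:
  steps:
    - [0,0.03,0,0,0,0,15]
    - [0,0.03,0,0,0,0,30]
    - [0,0.03,0,0,0,0,45]
    - [0,0.03,0,0,0,0,50]
    - [0,0.03,0,0,0,0,50]

```text
clock: 23.03
position: [599.0, 169.0, 109.4]
ee_rot: [0.096, 0.122, 0.988, -0.014]
force: [-0.1, 0.4, -0.2]
width: 42.8
finger_force: 0.0
```

>>> apply_moves:
  steps:
    - [-0.13,0.03,0.7,0,0,0,50]
    - [-0.27,0.07,1.4,0,0,0,50]
    - [-0.4,0.1,2.1,0,0,0,50]
    - [-0.6,0.15,3.1,0,0,0,50]
    - [-0.8,0.2,4.1,0,0,0,50]

```text
clock: 23.45
position: [578.5, 174.3, 212.6]
ee_rot: [0.095, 0.122, 0.988, -0.014]
force: [0.9, -0.5, -0.1]
width: 42.8
finger_force: 0.0
```

>>> apply_moves:
  steps:
    - [-0.9,-1.0,0.5,0,0,0,50]
    - [-1.8,-2.2,1.0,0,0,0,50]
    - [-2.7,-3.4,1.0,0,0,0,50]
    - [-3.6,-4.6,1.0,0,0,0,50]
    - [-4.2,-6.0,1.0,0,0,0,50]

```text
clock: 23.87
position: [471.9, 24.3, 237.0]
ee_rot: [0.096, 0.121, 0.988, -0.014]
force: [0.2, -1.0, 0.0]
width: 42.7
finger_force: 0.0
```

>>> apply_moves:
  steps:
    - [0,-1.5,0,0,0,0,50]
    - [0,-3.0,0,0,0,0,50]
    - [0,-4.5,0,0,0,0,50]
    - [0,-6.0,0,0,0,0,50]
    - [0,-7.5,0,0,0,0,50]

```text
clock: 24.28
position: [473.3, -164.6, 237.4]
ee_rot: [0.096, 0.122, 0.988, -0.014]
force: [1.7, 0.4, 0.1]
width: 42.8
finger_force: 0.0
```

```bash
python3 - <<'E'
from fit import *
s=r.read_state(); print(s["clock"],s["joints"].round(2),s["position"].round(1),s["force"].round(1))
f=grab("top"); c=f["color"]; cv2.imwrite("pics/e1.png",cv2.resize(c[95:225,155:275],None,fx=4.5,fy=4.5,interpolation=cv2.INTER_CUBIC))
T=board(*X,0)
h=cv2.cvtColor(c,cv2.COLOR_BGR2HSV); m=((h[...,0]<8)|(h[...,0]>172))&(h[...,1]>130)&(h[...,2]>70); m[:120]=0;m[165:]=0;m[:,:155]=0;m[:,200:]=0
ys,xs=np.where(m); p=onz(f,[[xs.mean(),ys.mean()]],136.4)[0]; print("red px",xs.mean(),ys.mean(),"board",(p-T[:3,3])@T[:3,:3])
E
```

```text
24.2833 [ 1.03  0.29 -0.91  2.04  0.36  0.76  1.25] [ 473.3 -164.6  237.4] [1.7 0.4 0.1]
red px 172.0 143.66666666666666 board [-29.50458724 103.21519647  32.91782143]
```

View pics/e1.png

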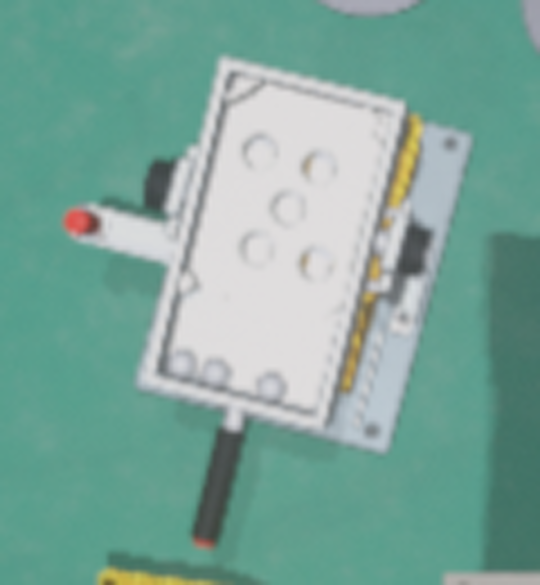

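The final view shows three balls in the channel at (182,363), (215,372) and (271,386). The pockets are empty and closed, the red knob is at the same pixel as at the start (slide home), and the board is on its rest. I hand the job in.

```bash
python3 -c "
from cell import r
print(r.finish_job())"
```

```text
the job is handed in; nothing more can be done
None
```

I handed the job in at about 24 s with five balls dropped into the yellow bin, three in the channel, the board on its rest and the slide home; the judge gave no verdict, and I saw the bin only through the open pockets.

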